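Find the caddy's loose bolt and hold its cap open

ROBOT

A 7-joint arm with a two-finger parallel gripper is mounted at the origin on the work surface. World frame = base frame: x ahead of the robot, y to its left, z up, the work surface at z = 0. Lengths are in m, angles in rad, forces in N, time in s.
With the tool pointing down it reaches from about 0.4 to 0.85 m from the base axis. Payload 10.4 kg.
Tool frame: the origin (TCP) lies at the very end of the fingers, on their centre line; the grasp point (between the pads) lies 19 mm behind it; z points along the fingers, x is the direction in which the jaws open and shut, and the axes are right-handed (so a half turn about z gives the same grasp; the last joint's range is limited). The gripper opens to 87 mm and grips with 3 to 60 N. Pads are 19 mm wide; open, the fingers measure 117 mm over their backs; the gripper's body (75 mm by 190 mm) begins 51 mm behind the grasp point.
Start: joints at [-1.249, 0.332, -0.065, 1.46, 0.022, 1.35, -0.088], TCP at [0.211, 0.588, 0.223] pointing down, gripper open.
Joint ranges: [-2.6, 2.6], [-0.5, 2.12], [-1.47, 1.34], [0.16, 2.42], [-1.27, 4.41], [0.06, 2.06], [-2.6, 2.6]. Speed limits (rad/s): [2.22, 2.22, 2.79, 2.79, 3.14, 3.14, 3.14].

INTERFACE

Orientations are given as a unit quaternion [x, y, z, w].
In Python, from bench import r gives the robot as it stands. The module is installed in compiled form; this text tells all that it offers.
- The arm moves only by the tool carry_out, never from a script. Its argument "commands" is a list that holds one entry, the list of rows, each a list of 7 numbers: the closure in counts, from 0 (fully open) to 255 (shut), then the shift along the tool's x, y, z in units of 25 mm (1.0 is 25 mm), then the turn, a rotation vector about the tool's x, y, z in units of 5 degrees (1.0 is 5 degrees). A call has 1 to 12 rows; each row is the pose to reach, as a shift and turn from the pose measured when the call began, along the tool's axes at that moment; what a row does not reach only later rows make up. A row lasts 1/8 s, in which the tool goes at most 62.5 mm and 10.7 degrees, less where a joint would pass 70% of its speed; a pose out of reach is approached as far as the arm can. A call with a gripper value outside its range is refused whole. The fingers move at their own pace and stop on an object; "grip_force" is the grip in N (left out, the last holds). Time passes only in rows, so rows that repeat a pose let the fingers close. It gives the time, the measured TCP pose, the force and the opening at its end, in the units of the state.
- r.read_state(): the state, without advancing time (a new reading comes with each control period).
- r.camera(name): name is "scene" or "top"; returns the picture (480x640x3 uint8, blue, green, red); there is no depth.
- r.camera_info(name): a dict with "fx", "fy", "cx", "cy" (pixels), "k1" (the pictures are not rectified: a ray, as slopes to the right and down, at radius r is drawn at 1 + k1 r^2 times it, then the intrinsics apply), "origin" and "rotation" of the camera in the world. Camera axes: x right, y down, z forward; pixel columns grow to the right and rows downward; lengths in m; the calibration is good to about 2 mm. A picture is of the moment at which its call begins. camera_info takes no time and is no camera call.
- r.close_job(): hands the job in, once; it reports no verdict.
The state is a dict: "time": time; "joint_positions": joint angles; "joint_vel": joint speeds; "joint_torque": joint torques, N m; "ee_pos": TCP position; "eef_rot": TCP orientation; "ft_force": force on the tool from outside, world axes, zero at the start; "torque": the same for the moment, N m; "width": finger opening in m.
Only numpy, scipy, OpenCV 4.12 (cv2) and the standard library are available. Lean on these libraries where they do the work, as an engineer would, in place of code of your own. Each camera call takes 0.05 s, during which the arm holds its last target.

TASK

One of the three capped bolts on the recycling caddy has worked loose. Turn the caddy's red rotary lock clockwise all the way to on, then push down firmly on the cap fin of each bolt in turn, left, middle, right as the robot sees them, to find the one that sinks, and last lift that bolt's cap by its fin to about 45 degrees or more without pulling the bolt back up. Finish while holding the cap open for me to tighten the bolt; keep the other two caps shut and leave the bottle, can, ashtray and cap catcher where they stand.

Things in the scene. Friction and masses are not known exactly. Their poses are not given: they have to be found in the camera images.
- lock_grip (a point): Red upright bar of the rotary lock on the front part of the caddy's deck: 64 long, 12 thick, 34 mm tall, turning on a black disc; this point lies on its vertical axis, 25 mm above the foot of the bar and 11 mm below its top (31 mm above the deck). Its x axis runs along the bar, z is up. A red dot on the deck marks off, a green dot on; the white mark on the bar's end points to them
- lock (a joint): Angle of the rotary lock: 0 off, 1.4 rad on, growing as it turns clockwise seen from above; stops at both ends, stiff (about 0.1 N m), stays where it is left. It may start a little away from the off stop
- bolt_left: Steel bolt with its orange flip cap, the robot's left, +y of the row of three, 100 mm apart, behind the lock on the deck of a grey recycling caddy (240 x 340 mm, deck 150 mm above the table; its x axis points away from the robot). Origin on the bolt's axis at deck level; x axis as the caddy's, z up. The cap is 56 long (x), 40 wide (y), its top 20 mm above the origin, with an upright fin 24 long, 10 thick (y), 36 mm tall
- sink_left (a joint): How far this bolt with its cap has sunk: 0 as it stands. A tight bolt gives less than 1.5 mm; the loose one, pushed down with 6 N or more, sinks 6 mm and stays down (dry friction of 4 N)
- fin_left (a point): The point to grip on the cap's fin, and above which to tap: in the middle of the fin, 25 mm above the cap's top and 11 mm below the top of the fin; with the cap shut it is 14 mm nearer the robot than the bolt's axis. Its y axis is the fin's 10 mm thickness, parallel to the hinge
- hinge_left (a point): Point on the cap's hinge line, which runs along this frame's y axis at the cap's far (+x) edge. It sinks with the bolt. The fin point lies 42 mm nearer the robot and 35 mm higher while the cap is shut
- cap_left (a joint): Opening of the cap: 0 shut, 1.2 rad at its stop; the fin's end rises and swings away from the robot. A light spring (about 0.03 N m) shuts it when let go. A fin pinched across its thickness pivots between the fingers
- bolt_middle: Steel bolt with its orange flip cap, the middle of the row of three, 100 mm apart, behind the lock on the deck of a grey recycling caddy (240 x 340 mm, deck 150 mm above the table; its x axis points away from the robot). Origin on the bolt's axis at deck level; x axis as the caddy's, z up. The cap is 56 long (x), 40 wide (y), its top 20 mm above the origin, with an upright fin 24 long, 10 thick (y), 36 mm tall
- sink_middle (a joint): How far this bolt with its cap has sunk: 0 as it stands. A tight bolt gives less than 1.5 mm; the loose one, pushed down with 6 N or more, sinks 6 mm and stays down (dry friction of 4 N)
- fin_middle (a point): The point to grip on the cap's fin, and above which to tap: in the middle of the fin, 25 mm above the cap's top and 11 mm below the top of the fin; with the cap shut it is 14 mm nearer the robot than the bolt's axis. Its y axis is the fin's 10 mm thickness, parallel to the hinge
- hinge_middle (a point): Point on the cap's hinge line, which runs along this frame's y axis at the cap's far (+x) edge. It sinks with the bolt. The fin point lies 42 mm nearer the robot and 35 mm higher while the cap is shut
- cap_middle (a joint): Opening of the cap: 0 shut, 1.2 rad at its stop; the fin's end rises and swings away from the robot. A light spring (about 0.03 N m) shuts it when let go. A fin pinched across its thickness pivots between the fingers
- bolt_right: Steel bolt with its orange flip cap, the robot's right, -y of the row of three, 100 mm apart, behind the lock on the deck of a grey recycling caddy (240 x 340 mm, deck 150 mm above the table; its x axis points away from the robot). Origin on the bolt's axis at deck level; x axis as the caddy's, z up. The cap is 56 long (x), 40 wide (y), its top 20 mm above the origin, with an upright fin 24 long, 10 thick (y), 36 mm tall
- sink_right (a joint): How far this bolt with its cap has sunk: 0 as it stands. A tight bolt gives less than 1.5 mm; the loose one, pushed down with 6 N or more, sinks 6 mm and stays down (dry friction of 4 N)
- fin_right (a point): The point to grip on the cap's fin, and above which to tap: in the middle of the fin, 25 mm above the cap's top and 11 mm below the top of the fin; with the cap shut it is 14 mm nearer the robot than the bolt's axis. Its y axis is the fin's 10 mm thickness, parallel to the hinge
- hinge_right (a point): Point on the cap's hinge line, which runs along this frame's y axis at the cap's far (+x) edge. It sinks with the bolt. The fin point lies 42 mm nearer the robot and 35 mm higher while the cap is shut
- cap_right (a joint): Opening of the cap: 0 shut, 1.2 rad at its stop; the fin's end rises and swings away from the robot. A light spring (about 0.03 N m) shuts it when let go. A fin pinched across its thickness pivots between the fingers
- bottle_mid (a point): Empty green glass bottle, upright, 62 mm wide, 236 tall (mm), standing on the table beside the caddy; this point is its centre, half-way up
- can_mid (a point): Crushed aluminium can, upright, 68 wide, 62 tall (mm), standing on the table beside the caddy; this point is its centre, half-way up
- ashtray_mid (a point): Blue ceramic ashtray, 120 wide, 32 tall (mm), standing on the table beside the caddy; this point is its centre, half-way up
- catcher_mid (a point): Stainless cap catcher, a cup 80 wide, 75 tall (mm), standing on the table beside the caddy; this point is its centre, half-way up

How it is judged:
On the way, in this order (a step that is already met when the one before it is completed fails the run):
1. the rotary lock is turned to on (value of joint lock above 1.25 rad), for 0.2 s.
2. the left bolt is tapped by the fingers (more than 5.5 N, or it sinks) ((contact force between the fingers and bolt_left above 5.5 N or (contact force between the fingers and bolt_left above 0.5 N and value of joint sink_left above 0.004 m))), for 0.02 s.
3. the middle bolt is tapped by the fingers (more than 5.5 N, or it sinks) ((contact force between the fingers and bolt_middle above 5.5 N or (contact force between the fingers and bolt_middle above 0.5 N and value of joint sink_middle above 0.004 m))), for 0.02 s.
4. the right bolt is tapped by the fingers (more than 5.5 N, or it sinks) ((contact force between the fingers and bolt_right above 5.5 N or (contact force between the fingers and bolt_right above 0.5 N and value of joint sink_right above 0.004 m))), for 0.02 s.
At the end, for the whole second after the job is handed in: The loose bolt (still sunk more than 3 mm) has its cap held by the fingers at more than 0.75 rad and at rest, the other two caps are under 0.2 rad, the lock is still on (over 1.2 rad of 1.4), and each bystander is within 30 mm of its place (((value of joint sink_left above 0.003 m and value of joint cap_left above 0.75 rad and contact force between the fingers and bolt_left above 0.5 N and velocity of joint cap_left between -0.3 and 0.3 rad/s and value of joint each of cap_middle, cap_right below 0.2 rad) or (value of joint sink_middle above 0.003 m and value of joint cap_middle above 0.75 rad and contact force between the fingers and bolt_middle above 0.5 N and velocity of joint cap_middle between -0.3 and 0.3 rad/s and value of joint each of cap_left, cap_right below 0.2 rad) or (value of joint sink_right above 0.003 m and value of joint cap_right above 0.75 rad and contact force between the fingers and bolt_right above 0.5 N and velocity of joint cap_right between -0.3 and 0.3 rad/s and value of joint each of cap_left, cap_middle below 0.2 rad)) and value of joint lock above 1.2 rad and distance of each of bottle_mid, can_mid, ashtray_mid, catcher_mid from where it was at the start of the episode below 0.03 m); the arm keeps its last pose, push and grip.
It fails at once if a cap is opened although its bolt has not sunk ((value of joint cap_left above 0.4 rad and value of joint sink_left below 0.002 m) or (value of joint cap_middle above 0.4 rad and value of joint sink_middle below 0.002 m) or (value of joint cap_right above 0.4 rad and value of joint sink_right below 0.002 m)).
It fails at once if a bystander is moved or knocked over (distance of any of bottle_mid, can_mid, ashtray_mid, catcher_mid from where it was at the start of the episode above 0.04 m).
It also fails if it takes over 64 s, if anything falls off the work surface, if the arm or the gripper's body presses on something with over 40 N, if the wrist force passes 120 N, or if a joint passes its speed limit or range.

## Working session

There is one attempt and no reset: what is moved stays moved. The work goes in short steps, Python scripts to look and compute and a tool call to move; the robot and the scene stay as the last step left them, time stands still between calls to the robot, and variables do not carry over. Pictures are saved under pics/ and viewed, and the job is handed in when it is done.

Besides the shell and the picture viewer there is one more tool, called after "Call:" as name(argument=value, ...), one argument or row to a line, values as JSON. carry_out: Moves the arm, as the interface text tells. Its arguments: {"type":"object","properties":{"commands":{"type":"array"},"grip_force":{"type":"number"}},"required":["commands"]}

```bash
mkdir -p pics
python3 - <<'E'
from bench import r
import cv2
print(r.read_state())
for n in("scene","top"):
    print(n,r.camera_info(n)); cv2.imwrite(f"pics/{n}0.png",r.camera(n))
E
```

```text
{'time': 0.0, 'joint_positions': array([-1.24861184,  0.33285834, -0.06468494,  1.46095094,  0.02159973,
        1.34984777, -0.08845816]), 'joint_vel': array([ 1.04988862e-05, -2.34209550e-03,  1.46622700e-04, -2.31477748e-03,
       -7.63935272e-04,  7.21579336e-04,  5.41176809e-04]), 'joint_torque': array([ 1.49914060e-03, -6.23245454e+01,  2.57772335e-02, -3.89903355e+01,
       -6.12032181e-02,  3.96142085e-02,  1.57899531e-04]), 'ee_pos': array([0.2111327 , 0.5878613 , 0.22175773]), 'eef_rot': array([ 8.17908113e-01,  5.75348459e-01, -5.40013273e-04,  4.20677474e-04]), 'ft_force': array([0.61596418, 1.21221043, 0.78563807]), 'torque': array([ 0.04318873,  0.03618564, -0.05633604]), 'width': 0.08704146433557869}
scene {'fx': 434.089166079326, 'fy': 434.089166079326, 'cx': 319.5435394543723, 'cy': 233.6812416574875, 'k1': 0.03680386109645314, 'origin': array([1.22179334, 0.26973241, 0.68027305]), 'rotation': array([ 0.51308373,  0.73889515, -0.36416421, -0.24117105])}
top {'fx': 615.2135050182052, 'fy': 615.2135050182052, 'cx': 315.653169177404, 'cy': 235.14083257981457, 'k1': -0.1160799468080211, 'origin': array([0.30317215, 0.02630023, 1.53587339]), 'rotation': array([ 0.70706068, -0.69983036,  0.07257474, -0.07096176])}
```

View pics/scene0.png

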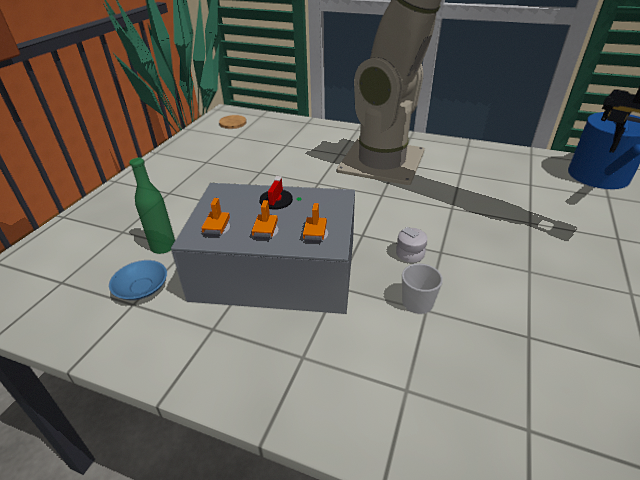

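View pics/top0.png

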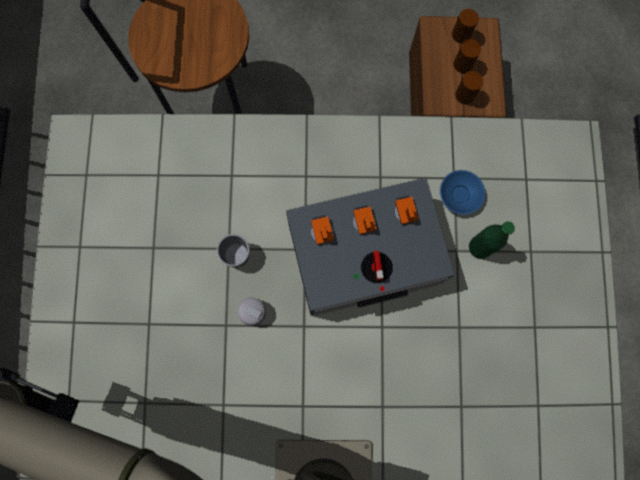

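The top view shows the caddy yawed by about 13°, with the lock bar near (377,265), the red dot at (382,288), the green dot at (357,276), and the caps at (321,230), (365,220) and (406,210). The bystanders stand clear to either side.

```bash
cat > h.py <<'E'
import numpy as np,cv2
from bench import r
from scipy.spatial.transform import Rotation as R
def ray(n,px):
    c=r.camera_info(n); K=np.array([[c['fx'],0,c['cx']],[0,c['fy'],c['cy']],[0,0,1]])
    u=cv2.undistortPoints(np.array([[px]],float),K,np.array([c['k1'],0,0,0]))[0,0]
    return c['origin'],R.from_quat(c['rotation']).apply([u[0],u[1],1])
def plane(n,px,z):
    o,d=ray(n,px); return o+d*(z-o[2])/d[2]
def proj(n,P):
    c=r.camera_info(n); p=R.from_quat(c['rotation']).inv().apply(np.array(P)-c['origin']); s=p[:2]/p[2]
    s=s*(1+c['k1']*(s@s)); return np.array([c['fx']*s[0]+c['cx'],c['fy']*s[1]+c['cy']])
def tri(a,b):
    A=[];B=[]
    (o1,d1),(o2,d2)=a,b
    t=np.linalg.lstsq(np.stack([d1,-d2],1),o2-o1,rcond=None)[0]
    p,q=o1+d1*t[0],o2+d2*t[1]; return (p+q)/2,np.linalg.norm(p-q)
E
python3 - <<'E'
from h import *
for n,b in (("top",(280,170,460,320)),("scene",(170,160,370,320))):
    im=cv2.imread(f"pics/{n}0.png"); x0,y0,x1,y1=b
    cv2.imwrite(f"pics/{n}0z.png",cv2.resize(im[y0:y1,x0:x1],None,fx=4,fy=4,interpolation=cv2.INTER_CUBIC)[:600,:800])
    h=cv2.cvtColor(im,cv2.COLOR_BGR2HSV)
    for nm,lo,hi in (("orange",(5,180,60),(20,255,255)),("red",(0,180,60),(4,255,255)),("green",(55,120,40),(85,255,255)),("black",(0,0,0),(180,255,35))):
        m=cv2.inRange(h,lo,hi); k=np.zeros_like(m);k[y0:y1,x0:x1]=255;m&=k
        N,_,st,c=cv2.connectedComponentsWithStats(m)
        print(n,nm,[(st[i].tolist(),c[i].round(1).tolist()) for i in range(1,N) if st[i][4]>3])
E
```

```text
top orange [([396, 197, 22, 27, 412], [406.4, 209.6]), ([354, 207, 22, 27, 417], [364.5, 219.6]), ([312, 217, 21, 27, 413], [322.1, 229.8])]
top red [([371, 252, 11, 20, 122], [376.3, 261.5]), ([380, 287, 4, 4, 10], [381.6, 288.4])]
top green [([354, 274, 5, 5, 18], [356.1, 275.7])]
top black [([412, 221, 7, 3, 10], [415.5, 221.8]), ([374, 229, 5, 6, 14], [376.1, 231.5]), ([370, 232, 3, 2, 4], [371.2, 232.5]), ([332, 238, 5, 7, 14], [334.4, 241.4]), ([361, 253, 31, 30, 509], [376.2, 267.7]), ([456, 256, 2, 9, 9], [456.8, 260.0]), ([457, 280, 2, 2, 4], [457.5, 280.5]), ([357, 290, 51, 23, 304], [381.9, 298.6]), ([311, 311, 3, 4, 11], [312.1, 312.4])]
scene orange [([202, 198, 28, 36, 512], [215.7, 217.7]), ([252, 200, 26, 37, 504], [264.8, 220.4]), ([303, 203, 24, 36, 480], [314.9, 223.6])]
scene red [([268, 179, 15, 26, 254], [274.9, 191.8])]
scene green [([297, 197, 4, 4, 13], [298.7, 198.4]), ([170, 225, 5, 25, 62], [171.0, 237.4])]
scene black [([269, 191, 23, 18, 217], [282.4, 200.8]), ([260, 192, 9, 13, 59], [263.6, 197.3])]
```

View pics/top0z.png

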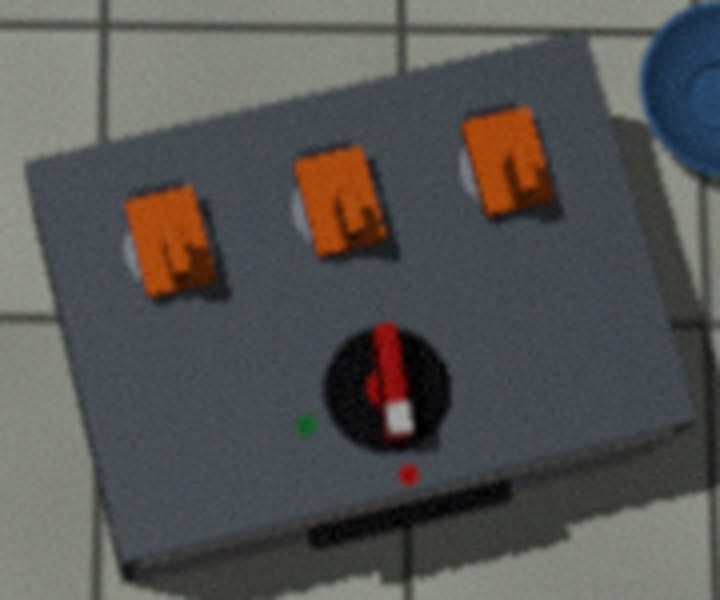

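View pics/scene0z.png

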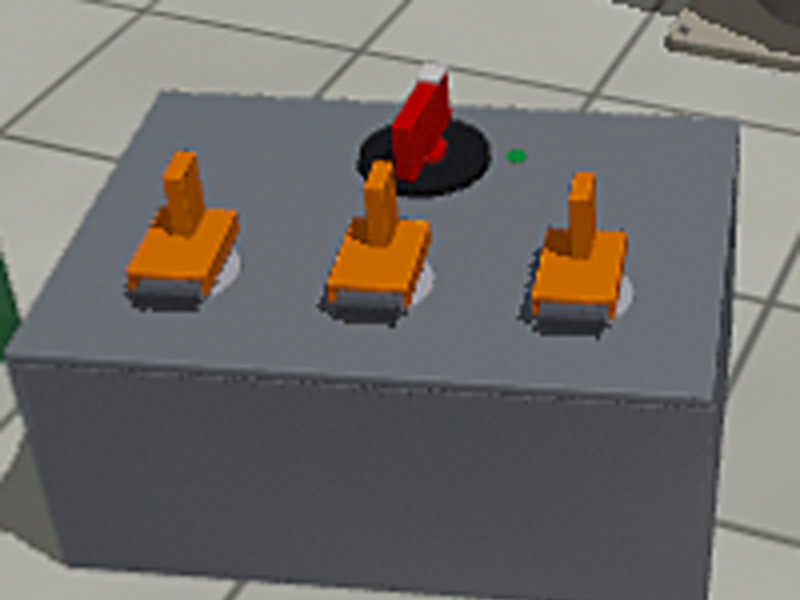

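Both views are clear. The top crop gives the deck corners at about (286.8,210), (425.8,178.8), (453,275.5) and (311.5,311.5). The cap quads are crisp there too.

Run:
```python
from h import *
cr=lambda p:(280+(p[0]+.5)/4-.5,170+(p[1]+.5)/4-.5)
cs=lambda p:(170+(p[0]+.5)/4-.5,160+(p[1]+.5)/4-.5)
C=[plane("top",cr(p),.15)[:2] for p in [(27,161),(583,34),(693,422),(125,565)]]
print("corners",np.round(C,4)); print([np.linalg.norm(C[i]-C[(i+1)%4]).round(4) for i in range(4)])
v=(C[0]+C[1]-C[2]-C[3]); print("yaw x axis",np.degrees(np.arctan2(v[1],v[0])), "center",np.mean(C,0))
v=(C[0]+C[3]-C[1]-C[2]); print("yaw y axis",np.degrees(np.arctan2(-v[0],v[1])))
rows=[]
for q in [[(125,199),(192,185),(215,287),(151,299)],[(295,157),(362,146),(387,245),(320,257)],[(461,118),(530,105),(554,203),(488,216)]]:
    Q=np.array([plane("top",cr(p),.17)[:2] for p in q]); m=Q.mean(0); rows.append(m)
    print("cap",m.round(4),[np.linalg.norm(Q[i]-Q[(i+1)%4]).round(4) for i in range(4)])
print("spacing",[np.linalg.norm(rows[i+1]-rows[i]).round(4) for i in (0,1)],np.degrees(np.arctan2(*( -(rows[0]-rows[2])*[1,-1]))))
# scene fin tops
for p in [(583,178),(382,167),(184,157)]: print("fin top scene",plane("scene",cs(p),.206).round(4))
for nm,p,z in [("disc",(387,387),.156),("green",(306,425),.15),("red",(409,475),.15),("bar far",(387,324),.19),("bar near",(401,418),.19),("white",(399,417),.19)]:
    print(nm,plane("top",cr(p),z).round(4))
print("green sc",plane("scene",(298.7,198.4),.15).round(4),"disc scene",plane("scene",cs((425,156)),.156))
for nm,n,p,z in [("can","top",(252,311),.062),("cup","top",(234,251),.075),("bottle","top",(508,227),.236),("ash","top",(464,192),.032)]: print(nm,plane(n,p,z).round(3))
```

```text
corners [[ 0.6481  0.0931]
 [ 0.7289 -0.2328]
 [ 0.499  -0.29  ]
 [ 0.4151  0.0336]]
[np.float64(0.3357), np.float64(0.237), np.float64(0.3343), np.float64(0.2405)]
yaw x axis 14.15509093370158 center [ 0.57276463 -0.09902488]
yaw y axis 14.23436357685562
cap [0.5964 0.0096] [np.float64(0.0391), np.float64(0.0606), np.float64(0.0369), np.float64(0.0598)]
cap [ 0.6215 -0.0873] [np.float64(0.0391), np.float64(0.0595), np.float64(0.0389), np.float64(0.06)]
cap [ 0.6466 -0.1836] [np.float64(0.041), np.float64(0.0592), np.float64(0.0389), np.float64(0.0594)]
spacing [np.float64(0.1001), np.float64(0.0995)] 14.558556005385194
fin top scene [0.5783 0.0062 0.206 ]
fin top scene [ 0.6023 -0.09    0.206 ]
fin top scene [ 0.6272 -0.1864  0.206 ]
disc [ 0.5168 -0.114   0.156 ]
green [ 0.4954 -0.0683  0.15  ]
red [ 0.4674 -0.1267  0.15  ]
bar far [ 0.5469 -0.1109  0.19  ]
bar near [ 0.4943 -0.1182  0.19  ]
white [ 0.4948 -0.1171  0.19  ]
green sc [ 0.4938 -0.0677  0.15  ] disc scene [ 0.51946709 -0.11058827  0.156     ]
can [0.42  0.175 0.062]
cup [0.563 0.221 0.075]
bottle [ 0.594 -0.397  0.236]
ash [ 0.73  -0.353  0.032]
```

```bash
cat >> h.py <<'E'
def down(yaw): # tool x at yaw (deg), z down
    a=np.radians(yaw); x=[np.cos(a),np.sin(a),0]; z=[0,0,-1.]; return R.from_matrix(np.stack([x,np.cross(z,x),z],1))
def go(p,yaw):
    s=r.read_state(); R0=R.from_quat(s['eef_rot']); 
    return (R0.inv().apply(np.array(p)-s['ee_pos'])/.025).round(2).tolist()+(np.degrees((R0.inv()*down(yaw)).as_rotvec())/5).round(2).tolist()
def st():
    s=r.read_state(); x=R.from_quat(s['eef_rot']).apply([1,0,0])
    print("t",s['time'],"p",s['ee_pos'].round(4),"yaw",np.degrees(np.arctan2(x[1],x[0])).round(1),"F",s['ft_force'].round(2),"T",s['torque'].round(2),"w",round(s['width'],4),"q",s['joint_positions'].round(2))
E
python3 - <<'E'
from h import *
st(); print(go([.518,-.112,.255],98))
E
```

```text
t 0.1 p [0.2111 0.5879 0.2218] yaw 70.2 F [-0.37 -0.22 -0.16] T [-0.02 -0.01  0.02] w 0.0868 q [-1.25  0.33 -0.06  1.46  0.02  1.35 -0.09]
[-22.2, 21.01, -1.3, -0.0, 0.01, -5.55]
```

Call:
carry_out(
  commands=[
    [[0,-1,1,-1.3,0,0,-0.5],[0,-3,3,-1.3,0,0,-1],[0,-5,4.7,-1.3,0,0,-1.5],[0,-7,6.6,-1.3,0,0,-2],[0,-9,8.5,-1.3,0,0,-2.5],[0,-11,10.4,-1.3,0,0,-3],[0,-13,12.3,-1.3,0,0,-3.5],[0,-15,14.2,-1.3,0,0,-4],[0,-17,16.1,-1.3,0,0,-4.5],[0,-19,18,-1.3,0,0,-5],[0,-21,19.9,-1.3,0,0,-5.5],[0,-22.2,21,-1.3,0,0,-5.55]],
  ],
)

```text
time: 1.6
ee_pos: [0.5017, -0.0759, 0.2551]
eef_rot: [0.656, 0.755, -0.0, 0.0]
ft_force: [0.7, 1.2, -1.1]
width: 0.0869
```

Run:
```python
from h import *
st(); print(go([.518,-.112,.255],98)); print(go([.518,-.112,.165],98))
```

```text
t 1.6 p [ 0.5017 -0.0759  0.2551] yaw 98.1 F [ 0.67  1.23 -1.1 ] T [ 0.13 -0.06  0.01] w 0.0869 q [-0.57  0.04  0.65  1.75 -0.02  1.36  1.8 ]
[-1.52, 0.44, 0.01, -0.0, 0.01, 0.01]
[-1.52, 0.44, 3.61, -0.0, 0.01, 0.01]
```

Call:
carry_out(
  commands=[
    [[0,-1.52,0.44,0,0,0,0],[0,-1.52,0.44,0,0,0,0],[0,-1.52,0.44,1,0,0,0]],
  ],
)

```text
time: 1.98
ee_pos: [0.5186, -0.1119, 0.2307]
eef_rot: [0.656, 0.755, 0.0, 0.001]
ft_force: [0.7, 0.8, -0.7]
width: 0.087
```

Run:
```python
from h import *
st(); print(go([.518,-.112,.165],98))
a=r.camera("top")[170:320,280:460]; b=r.camera("scene")[120:270,170:350]
cv2.imwrite("pics/a1.png",np.vstack([cv2.resize(i,None,fx=2,fy=2,interpolation=2) for i in(a,b)]))
```

```text
t 1.975 p [ 0.5186 -0.1119  0.2307] yaw 98.0 F [ 0.7   0.84 -0.71] T [ 0.03  0.01 -0.02] w 0.087 q [-0.51  0.12  0.7   1.73 -0.08  1.32  1.91]
[0.0, -0.03, 2.63, 0.02, 0.01, 0.01]
```

View pics/a1.png

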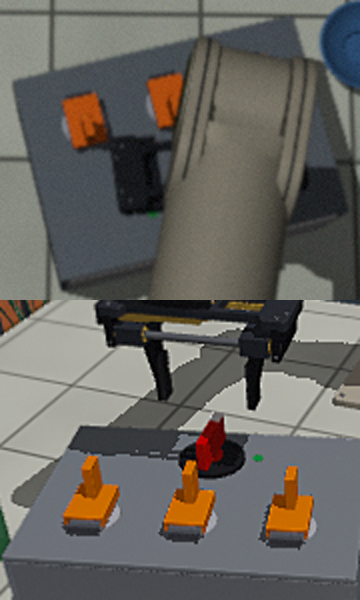

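The scene view shows the jaws straddling the bar squarely (bar at about (212,440) in the composite). I'll descend and grip.

Call:
carry_out(
  commands=[
    [[0,0,0,1.3,0,0,0],[0,0,0,2.6,0,0,0],[0,0,0,2.6,0,0,0],[255,0,0,2.6,0,0,0],[255,0,0,2.6,0,0,0],[255,0,0,2.6,0,0,0],[255,0,0,2.6,0,0,0],[255,0,0,2.6,0,0,0]],
  ],
  grip_force=20,
)

```text
time: 3.08
ee_pos: [0.5163, -0.1108, 0.1631]
eef_rot: [0.655, 0.755, -0.001, -0.001]
ft_force: [0.2, -0.4, -0.2]
width: 0.045
```

Run:
```python
from h import *
st()
```

```text
t 3.075 p [ 0.5163 -0.1108  0.1631] yaw 98.1 F [ 0.21 -0.35 -0.24] T [ 0.02 -0.   -0.01] w 0.045 q [-0.49  0.18  0.69  1.82 -0.12  1.18  1.95]
```

Call:
carry_out(
  commands=[
    [[255,0,0,0,0,0,0],[255,0,0,0,0,0,0],[255,0,0,0,0,0,0],[255,0,0,0,0,0,0],[255,0,0,0,0,0,0]],
  ],
)

```text
time: 3.7
ee_pos: [0.5168, -0.1145, 0.1631]
eef_rot: [0.656, 0.754, -0.003, 0.001]
ft_force: [5.5, -12.4, -6.4]
width: 0.012
```

Run:
```python
from h import *
st()
```

```text
t 3.7 p [ 0.5168 -0.1145  0.1631] yaw 98.0 F [  5.55 -12.36  -6.45] T [-2.66 -1.25  0.03] w 0.012 q [-0.49  0.18  0.7   1.82 -0.12  1.18  1.95]
```

Call:
carry_out(
  commands=[
    [[255,0,0,0,0,0,1],[255,0,0,0,0,0,2],[255,0,0,0,0,0,3.5],[255,0,0,0,0,0,5],[255,0,0,0,0,0,5]],
  ],
)

```text
time: 4.32
ee_pos: [0.5168, -0.1153, 0.1631]
eef_rot: [0.804, 0.594, -0.002, 0.002]
ft_force: [1.4, -5.0, -2.5]
width: 0.0118
```

Run:
```python
from h import *
st()
```

```text
t 4.325 p [ 0.5168 -0.1153  0.1631] yaw 72.9 F [ 1.41 -4.96 -2.52] T [-0.66 -0.28 -0.03] w 0.0118 q [-0.54  0.19  0.75  1.83 -0.13  1.18  1.53]
```

Forces are low and the bar is turning with the tool. I'll continue to the stop.

Call:
carry_out(
  commands=[
    [[255,0,0,0,0,0,1.5],[255,0,0,0,0,0,3],[255,0,0,0,0,0,4.5],[255,0,0,0,0,0,6],[255,0,0,0,0,0,7.5],[255,0,0,0,0,0,9],[255,0,0,0,0,0,9.8],[255,0,0,0,0,0,9.8]],
  ],
)

```text
time: 5.32
ee_pos: [0.5161, -0.1162, 0.163]
eef_rot: [0.978, 0.208, -0.002, 0.003]
ft_force: [-3.5, -2.7, 1.8]
width: 0.0119
```

Run:
```python
from h import *
st()
```

```text
t 5.325 p [ 0.5161 -0.1162  0.163 ] yaw 24.0 F [-3.53 -2.73  1.79] T [-0.82  0.7   0.01] w 0.0119 q [-0.63  0.21  0.86  1.83 -0.16  1.18  0.7 ]
```

Call:
carry_out(
  commands=[
    [[255,0,0,0,0,0,1],[255,0,0,0,0,0,1.8],[255,0,0,0,0,0,1.8]],
  ],
)

```text
time: 5.7
ee_pos: [0.516, -0.1162, 0.1631]
eef_rot: [0.991, 0.133, -0.002, 0.003]
ft_force: [-1.2, -1.3, 1.7]
width: 0.0138
```

Run:
```python
from h import *
st()
a=r.camera("top")[170:320,280:460]; b=r.camera("scene")[120:270,170:350]
cv2.imwrite("pics/a2.png",np.vstack([cv2.resize(i,None,fx=2,fy=2,interpolation=2) for i in(a,b)]))
```

```text
t 5.7 p [ 0.516  -0.1162  0.1631] yaw 15.3 F [-1.19 -1.3   1.69] T [-0.47  0.17  0.58] w 0.0138 q [-0.65  0.21  0.88  1.83 -0.17  1.18  0.55]
```

View pics/a2.png

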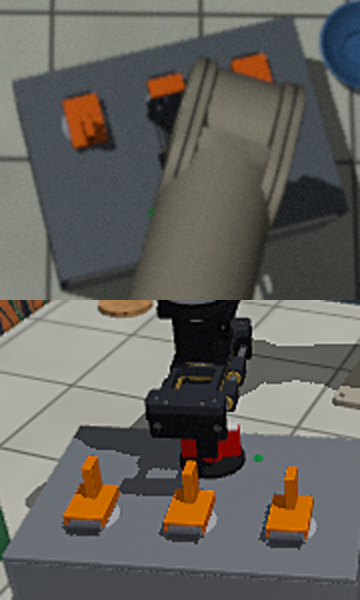

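Moment 0.58 N·m and the fingers spread slightly: the lock is at its on stop. I'll release and rise.

Call:
carry_out(
  commands=[
    [[120,0,0,0,0,0,-0.5],[120,0,0,0,0,0,-0.5],[120,0,0,0,0,0,-0.5],[120,0,0,0,0,0,-0.5],[120,0,0,-1,0,0,0],[255,0,0,-2.5,0,0,0],[255,0,0,-4,0,0,0],[255,0,0,-4,0,0,0]],
  ],
  grip_force=30,
)

```text
time: 6.8
ee_pos: [0.5176, -0.1158, 0.2655]
eef_rot: [0.991, 0.133, 0.0, 0.003]
ft_force: [0.9, 0.1, -0.3]
width: 0.024
```

Run:
```python
from h import *
st()
print(go([.5805,.006,.255],-75.7))
```

```text
t 6.8 p [ 0.5176 -0.1158  0.2655] yaw 15.2 F [ 0.88  0.08 -0.27] T [-0.1   0.01  0.02] w 0.024 q [-0.7   0.11  0.9   1.69 -0.08  1.39  0.48]
[3.71, -4.04, 0.39, 0.06, -0.06, 18.19]
```

Call:
carry_out(
  commands=[
    [[255,1,-1,0,0,0,1.8],[255,2,-2,0,0,0,3.6],[255,3,-3,0,0,0,5.4],[255,3.7,-4.04,0,0,0,7.2],[255,3.7,-4.04,0,0,0,9],[255,3.7,-4.04,0,0,0,11],[255,3.7,-4.04,0,0,0,13],[255,3.7,-4.04,0.4,0,0,15],[255,3.7,-4.04,0.4,0,0,17],[255,3.7,-4.04,0.4,0,0,18.2],[255,3.7,-4.04,0.4,0,0,18.2]],
  ],
)

```text
time: 8.18
ee_pos: [0.58, 0.006, 0.254]
eef_rot: [0.79, -0.614, 0.002, 0.003]
ft_force: [-0.5, 0.6, -0.0]
width: 0.0
```

Run:
```python
from h import *
st()
print(go([.5805,.006,.255],-75.7))
a=r.camera("top"); b=r.camera("scene")
cv2.imwrite("pics/a3full.png",a)
cv2.imwrite("pics/a3.png",np.vstack([cv2.resize(i,None,fx=2,fy=2,interpolation=2) for i in(a[170:320,280:460],b[120:270,170:350])]))
```

```text
t 8.175 p [0.58  0.006 0.254] yaw -75.7 F [-0.5   0.64 -0.01] T [-0.06  0.09  0.06] w 0.0 q [-0.95  0.34  1.08  1.58 -0.3   1.4  -1.16]
[0.0, -0.02, -0.04, 0.02, -0.08, -0.0]
```

View pics/a3.png

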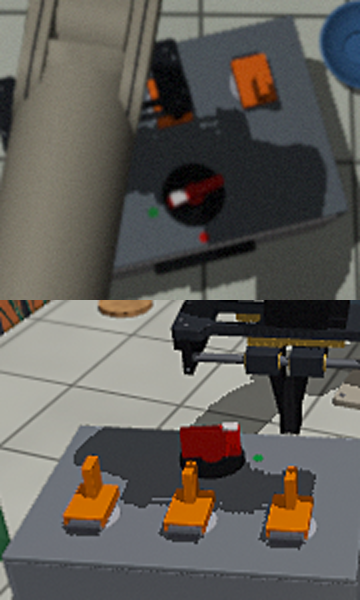

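The top view confirms the white mark now points at the green dot (about (153,212) in the crop), and the closed fingers hang above the left fin. I'll tap gently.

Call:
carry_out(
  commands=[
    [[255,0,0,1.2,0,0,0],[255,0,0,1.8,0,0,0],[255,0,0,2.0,0,0,0],[255,0,0,2.1,0,0,0],[255,0,0,2.1,0,0,0]],
  ],
)

```text
time: 8.9
ee_pos: [0.5791, 0.005, 0.2042]
eef_rot: [0.79, -0.613, 0.001, 0.003]
ft_force: [-18.5, 1.5, 28.6]
width: 0.0006
```

Run:
```python
from h import *
st()
```

```text
t 8.9 p [0.5791 0.005  0.2042] yaw -75.6 F [-18.51   1.46  28.58] T [0.15 4.4  0.  ] w 0.0006 q [-0.93  0.38  1.06  1.65 -0.34  1.31 -1.13]
```

Left bolt: 28.6 N at z = 0.204, no sinking, so it is tight. On to the middle one.

Call:
carry_out(
  commands=[
    [[255,0,0,-0.8,0,0,0],[255,0,0,-1.2,0,0,0],[255,2,0,-1.2,0,0,0],[255,4,0,-1.2,0,0,0],[255,4,0,-1.2,0,0,0],[255,4,0,-1.2,0,0,0]],
  ],
)

```text
time: 9.65
ee_pos: [0.604, -0.0915, 0.2344]
eef_rot: [0.79, -0.613, 0.001, 0.003]
ft_force: [0.8, -0.7, 0.2]
width: 0.0004
```

Run:
```python
from h import *
st(); print(go([.6048,-.0908,.214],-75.7))
```

```text
t 9.65 p [ 0.604  -0.0915  0.2344] yaw -75.6 F [ 0.76 -0.69  0.2 ] T [-0.04  0.12 -0.01] w 0.0004 q [-0.7   0.45  1.05  1.52 -0.38  1.4  -0.95]
[-0.02, -0.04, 0.82, 0.04, -0.05, 0.02]
```

Call:
carry_out(
  commands=[
    [[255,0,0,0.8,0,0,0],[255,0,0,1.1,0,0,0],[255,0,0,1.2,0,0,0],[255,0,0,1.3,0,0,0],[255,0,0,1.3,0,0,0]],
  ],
)

```text
time: 10.28
ee_pos: [0.6042, -0.0916, 0.202]
eef_rot: [0.79, -0.613, 0.001, 0.002]
ft_force: [-0.7, 0.3, 0.7]
width: 0.0005
```

Run:
```python
from h import *
st()
```

```text
t 10.275 p [ 0.6042 -0.0916  0.202 ] yaw -75.6 F [-0.74  0.26  0.74] T [-0.02  0.13 -0.03] w 0.0005 q [-0.69  0.47  1.03  1.57 -0.4   1.34 -0.93]
```

No resistance at z = 0.202, so either it's sinking or I missed the fin. I'll push deeper and look.

Call:
carry_out(
  commands=[
    [[255,0,0,0.08,0,0,0],[255,0,0,0.16,0,0,0],[255,0,0,0.24,0,0,0],[255,0,0,0.24,0,0,0]],
  ],
)

```text
time: 10.78
ee_pos: [0.6034, -0.0926, 0.1984]
eef_rot: [0.79, -0.613, 0.0, 0.002]
ft_force: [-14.2, 2.5, 27.2]
width: 0.0005
```

Run:
```python
from h import *
st()
b=r.camera("scene")
cv2.imwrite("pics/a4.png",cv2.resize(b[120:270,170:350],None,fx=4,fy=4,interpolation=2))
```

```text
t 10.775 p [ 0.6034 -0.0926  0.1984] yaw -75.7 F [-14.21   2.5   27.18] T [0.59 3.46 0.06] w 0.0005 q [-0.69  0.47  1.03  1.58 -0.41  1.33 -0.93]
```

View pics/a4.png

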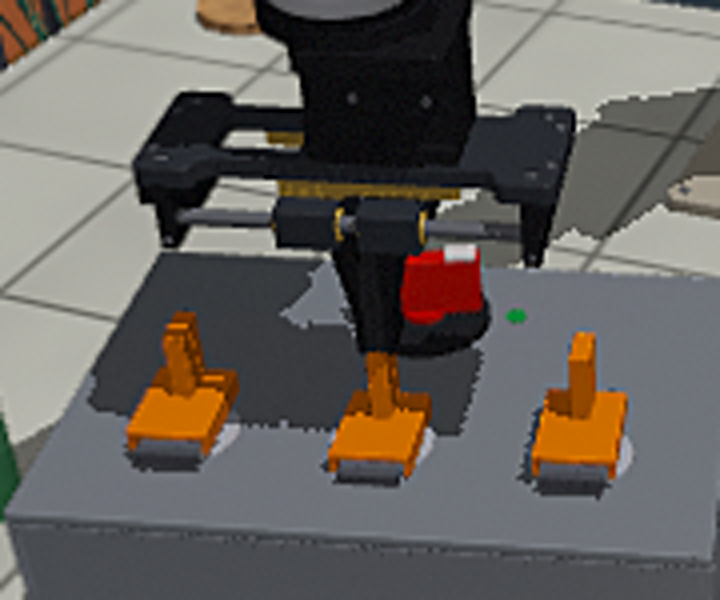

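The middle cap sits lower than its neighbours (fin top at about (382,352)), with 27 N at z = 0.198. The middle bolt sank about 6 mm, so it is the loose one. I still need to tap the right bolt.

Call:
carry_out(
  commands=[
    [[255,0,0,-0.8,0,0,0],[255,0,0,-1.4,0,0,0],[255,2,0,-1.4,0,0,0],[255,4,0,-1.4,0,0,0],[255,4,0,-1.4,0,0,0],[255,4,0,-1.4,0,0,0]],
  ],
)

```text
time: 11.58
ee_pos: [0.6283, -0.1892, 0.2335]
eef_rot: [0.79, -0.613, 0.0, 0.002]
ft_force: [-0.9, -0.1, -0.4]
width: 0.0005
```

Run:
```python
from h import *
st(); print(go([.6295,-.1877,.202],-75.7))
```

```text
t 11.575 p [ 0.6283 -0.1892  0.2335] yaw -75.7 F [-0.9  -0.07 -0.41] T [-0.05  0.14 -0.01] w 0.0005 q [-0.45  0.56  1.    1.39 -0.46  1.44 -0.78]
[-0.05, -0.06, 1.26, 0.04, -0.04, 0.0]
```

Call:
carry_out(
  commands=[
    [[255,-0.05,-0.05,0.8,0,0,0],[255,-0.05,-0.05,1.1,0,0,0],[255,-0.05,-0.05,1.2,0,0,0],[255,-0.05,-0.05,1.25,0,0,0],[255,-0.05,-0.05,1.25,0,0,0]],
  ],
)

```text
time: 12.2
ee_pos: [0.6283, -0.1866, 0.2041]
eef_rot: [0.79, -0.613, -0.001, 0.002]
ft_force: [-12.9, 6.2, 23.5]
width: 0.0007
```

Run:
```python
from h import *
st()
```

```text
t 12.2 p [ 0.6283 -0.1866  0.2041] yaw -75.6 F [-12.85   6.23  23.47] T [1.32 3.17 0.04] w 0.0007 q [-0.45  0.57  0.99  1.44 -0.48  1.39 -0.77]
```

Call:
carry_out(
  commands=[
    [[255,0,0,-1,0,0,0],[110,0,0,-1.6,0,0,0],[110,-2,0,-1.6,0,0,0],[110,-4,0,-1.6,0,0,0],[110,-4,0,-1.6,0,0,0],[110,-4,0,-1.6,0,0,0],[110,-4,0,-1.6,0,0,0]],
  ],
)

```text
time: 13.08
ee_pos: [0.6035, -0.0912, 0.244]
eef_rot: [0.789, -0.614, -0.001, 0.002]
ft_force: [-0.1, -0.8, 0.3]
width: 0.0474
```

Run:
```python
from h import *
st(); print(go([.604,-.0908,.173],-75.7))
b=r.camera("scene")
cv2.imwrite("pics/a5.png",cv2.resize(b[120:270,170:350],None,fx=4,fy=4,interpolation=2))
```

```text
t 13.075 p [ 0.6035 -0.0912  0.244 ] yaw -75.7 F [-0.06 -0.78  0.27] T [-0.09  0.11 -0.07] w 0.0474 q [-0.7   0.44  1.05  1.51 -0.38  1.42 -0.95]
[-0.01, -0.04, 2.84, 0.04, -0.02, -0.01]
```

View pics/a5.png

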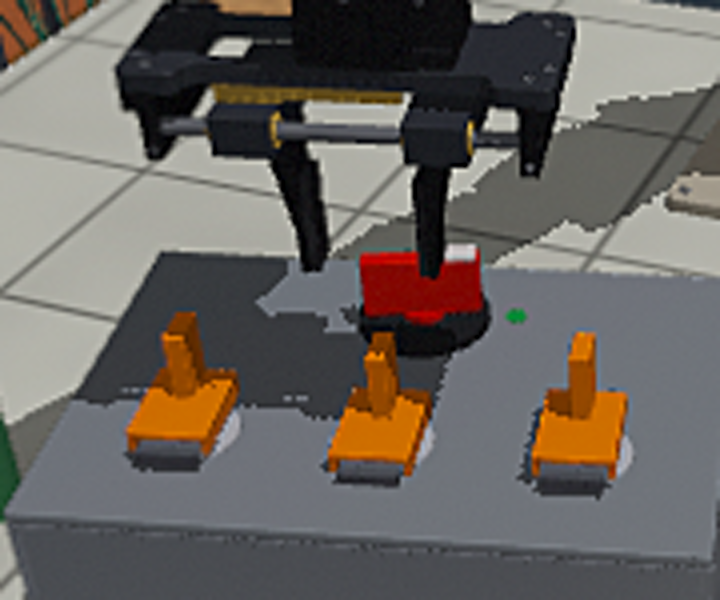

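Run:
```python
from h import *
for p in [(376,340),(382,340),(398,340)]:
    print(plane("scene",(170+p[0]/4-.4,120+p[1]/4-.4),.2).round(4))
b=r.camera("scene"); h=cv2.cvtColor(b,cv2.COLOR_BGR2HSV); m=cv2.inRange(h,(5,180,60),(20,255,255))
for y in range(202,216): 
    x=np.where(m[y,250:282])[0]+250; print(y,x.min() if len(x) else None,x.max() if len(x) else None)
for P in [(.604,-.091,.2),(.604-.0116,-.091-.003,.2),(.604+.0116,-.091+.003,.2)]: print(proj("scene",P))
```

```text
[ 0.6056 -0.0923  0.2   ]
[ 0.6046 -0.0895  0.2   ]
[ 0.602  -0.0821  0.2   ]
202 None None
203 263 268
204 263 267
205 263 268
206 262 268
207 262 268
208 262 268
209 261 268
210 261 268
211 261 268
212 262 268
213 262 268
214 262 269
215 262 269
[264.57539634 204.28435714]
[265.84594575 200.88287884]
[263.27644779 207.76092737]
```

Call:
carry_out(
  commands=[
    [[110,0,-0.04,1.4,0,0,0],[110,0,-0.04,2.8,0,0,0],[110,0,-0.04,2.84,0,0,0],[255,0,-0.04,2.84,0,0,0],[255,0,-0.04,2.84,0,0,0],[255,0,-0.04,2.84,0,0,0],[255,0,-0.04,2.84,0,0,0],[255,0,-0.04,2.84,0,0,0],[255,0,-0.04,2.84,0,0,0],[255,0,-0.04,2.84,0,0,0],[255,0,-0.04,2.84,0,0,0]],
  ],
  grip_force=4,
)

```text
time: 14.55
ee_pos: [0.6045, -0.0919, 0.1733]
eef_rot: [0.789, -0.614, 0.0, 0.002]
ft_force: [2.3, -4.8, 0.1]
width: 0.0101
```

Run:
```python
from h import *
st()
b=r.camera("scene")
cv2.imwrite("pics/a6.png",cv2.resize(b[120:270,170:350],None,fx=4,fy=4,interpolation=2))
```

```text
t 14.55 p [ 0.6045 -0.0919  0.1733] yaw -75.8 F [ 2.31 -4.78  0.06] T [-1.15 -0.42 -0.  ] w 0.0101 q [-0.68  0.49  1.02  1.61 -0.43  1.29 -0.92]
```

View pics/a6.png

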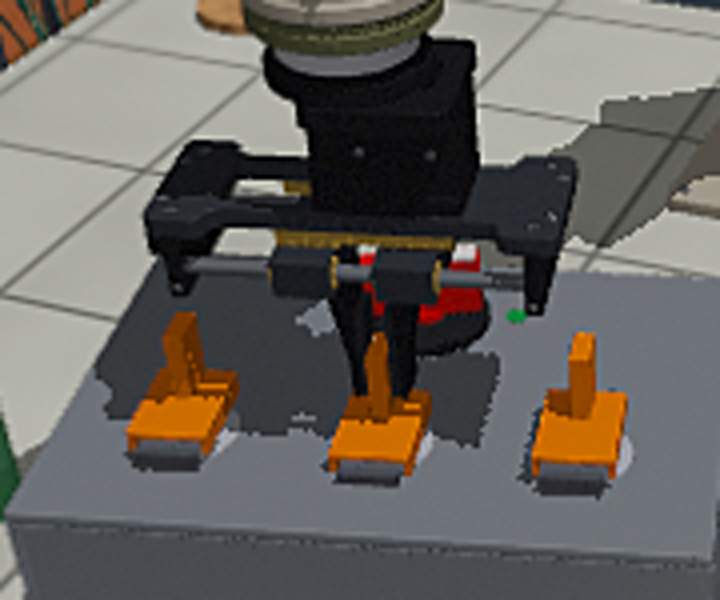

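The fin is pinched (width 10.1 mm). I'll follow the hinge arc in short stages at low grip force, watching the vertical force.

Call:
carry_out(
  commands=[
    [[255,0,-0.08,-0.08,0,0,0],[255,0,-0.15,-0.16,0,0,0],[255,0,-0.24,-0.23,0,0,0],[255,0,-0.32,-0.3,0,0,0],[255,0,-0.32,-0.3,0,0,0]],
  ],
)

```text
time: 15.22
ee_pos: [0.6125, -0.0899, 0.181]
eef_rot: [0.789, -0.614, 0.0, 0.002]
ft_force: [-1.2, -4.5, 2.8]
width: 0.0102
```

Run:
```python
from h import *
st()
b=r.camera("scene")
cv2.imwrite("pics/a7.png",cv2.resize(b[120:270,170:350],None,fx=4,fy=4,interpolation=2))
```

```text
t 15.225 p [ 0.6125 -0.0899  0.181 ] yaw -75.8 F [-1.25 -4.49  2.84] T [-0.88  0.49 -0.04] w 0.0102 q [-0.67  0.51  1.01  1.57 -0.44  1.31 -0.92]
```

View pics/a7.png

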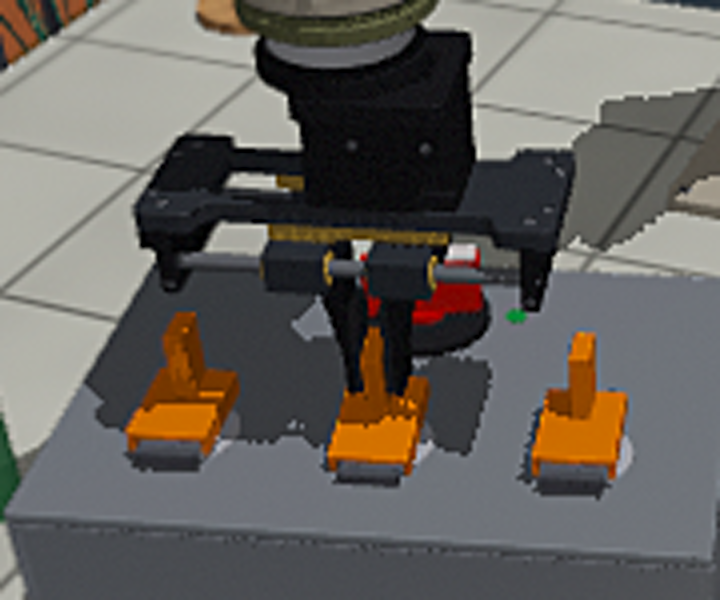

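The cap's near edge has risen (about (428,380)), the bolt is still down, and the tool is pressing down slightly (+2.8 N), which is the safe side. I'll continue.

Call:
carry_out(
  commands=[
    [[255,0,-0.1,-0.06,0,0,0],[255,0,-0.18,-0.12,0,0,0],[255,0,-0.28,-0.18,0,0,0],[255,0,-0.37,-0.23,0,0,0],[255,0,-0.48,-0.28,0,0,0],[255,0,-0.58,-0.32,0,0,0],[255,0,-0.58,-0.32,0,0,0]],
  ],
)

```text
time: 16.15
ee_pos: [0.627, -0.0863, 0.1891]
eef_rot: [0.789, -0.614, 0.001, 0.002]
ft_force: [0.7, -2.3, 1.9]
width: 0.0099
```

Run:
```python
from h import *
st()
```

```text
t 16.15 p [ 0.627  -0.0863  0.1891] yaw -75.8 F [ 0.67 -2.35  1.95] T [-0.78  0.14  0.06] w 0.0099 q [-0.65  0.53  1.    1.53 -0.45  1.34 -0.93]
```

Call:
carry_out(
  commands=[
    [[255,0,-0.11,-0.04,0,0,0],[255,0,-0.21,-0.07,0,0,0],[255,0,-0.32,-0.09,0,0,0],[255,0,-0.42,-0.11,0,0,0],[255,0,-0.53,-0.13,0,0,0],[255,0,-0.64,-0.14,0,0,0],[255,0,-0.75,-0.14,0,0,0],[255,0,-0.86,-0.14,0,0,0],[255,0,-0.86,-0.14,0,0,0]],
  ],
)

```text
time: 17.27
ee_pos: [0.6482, -0.0808, 0.1926]
eef_rot: [0.789, -0.614, 0.001, 0.002]
ft_force: [-0.3, -2.0, 1.6]
width: 0.0099
```

Run:
```python
from h import *
st()
b=r.camera("scene")
cv2.imwrite("pics/a8.png",cv2.resize(b[120:270,170:350],None,fx=4,fy=4,interpolation=2))
```

```text
t 17.275 p [ 0.6482 -0.0808  0.1926] yaw -75.8 F [-0.26 -2.04  1.63] T [-0.68 -0.04  0.  ] w 0.0099 q [-0.62  0.57  0.98  1.46 -0.48  1.36 -0.93]
```

View pics/a8.png

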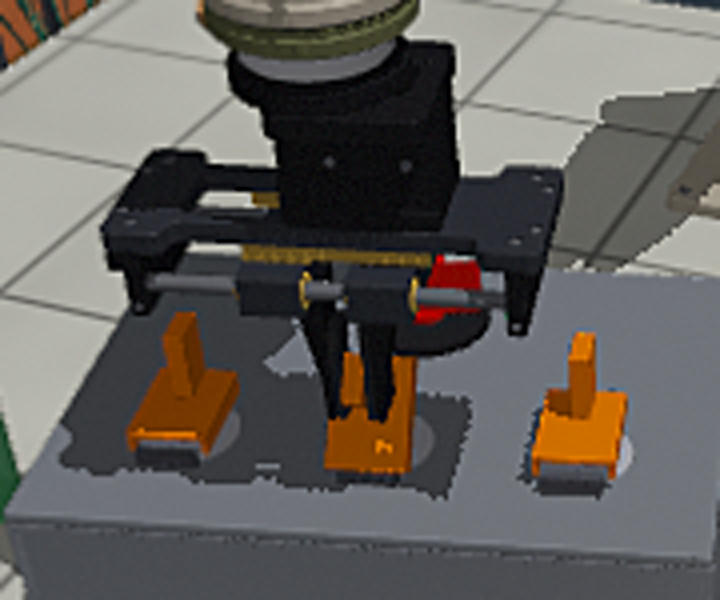

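The middle cap stands open: its side edge runs from (411,470) at the hinge to (416,353) at the free corner. I'll measure the angle in that edge's vertical plane.

Run:
```python
from h import *
a=np.radians(14.3); ex=np.array([np.cos(a),np.sin(a),0]); ey=np.array([-np.sin(a),np.cos(a),0]); B=np.array([.6215,-.0873,.15])
def P(p,dy):
    o,d=ray("scene",(170+p[0]/4-.4,120+p[1]/4-.4)); t=((B+dy*ey-o)@ey)/(d@ey); q=o+t*d-B; return np.array([q@ex,q[2]])
for dy in(.018,.02,.022):
    for h,f in [((411,470),(416,353)),((412,466),(417,356))]:
        H,F=P(h,dy),P(f,dy); v=F-H; print(H.round(4),F.round(4),np.linalg.norm(v).round(4),np.arctan2(v[1],-v[0]).round(2))
```

```text
[ 0.0142 -0.0057] [-0.0184  0.0422] 0.0579 0.97
[ 0.0116 -0.0052] [-0.0197  0.0395] 0.0546 0.96
[0.0215 0.0003] [-0.0107  0.0477] 0.0573 0.97
[0.0189 0.0007] [-0.012  0.045] 0.054 0.96
[0.0288 0.0063] [-0.003   0.0531] 0.0566 0.97
[0.0262 0.0067] [-0.0044  0.0504] 0.0534 0.96
```

Cap angle ≈ 0.97 rad with an edge length of about 56 mm, which matches, and the hinge height fits a sunk bolt. I'll settle one moment, then do the final check.

Call:
carry_out(
  commands=[
    [[255,0,0,0,0,0,0],[255,0,0,0,0,0,0],[255,0,0,0,0,0,0],[255,0,0,0,0,0,0]],
  ],
)

```text
time: 17.82
ee_pos: [0.6481, -0.0808, 0.1926]
eef_rot: [0.789, -0.614, 0.001, 0.002]
ft_force: [0.6, -2.7, 1.4]
width: 0.01
```

Run:
```python
from h import *
st()
cv2.imwrite("pics/a9t.png",r.camera("top")); cv2.imwrite("pics/a9s.png",r.camera("scene"))
```

```text
t 17.825 p [ 0.6481 -0.0808  0.1926] yaw -75.8 F [ 0.62 -2.74  1.43] T [-0.79 -0.    0.03] w 0.01 q [-0.62  0.57  0.98  1.46 -0.48  1.36 -0.93]
```

View pics/a9t.png

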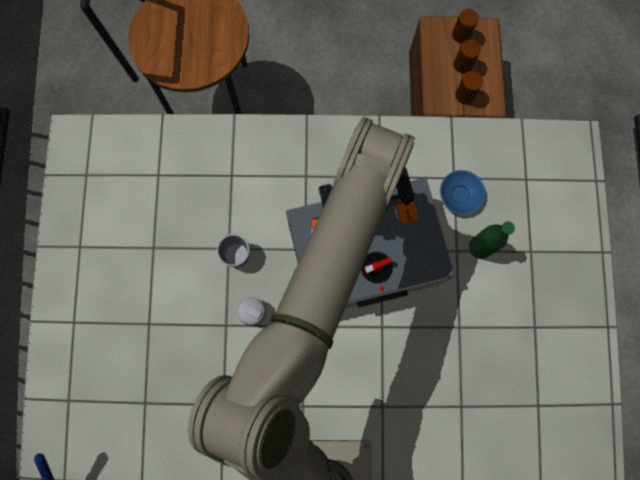

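View pics/a9s.png

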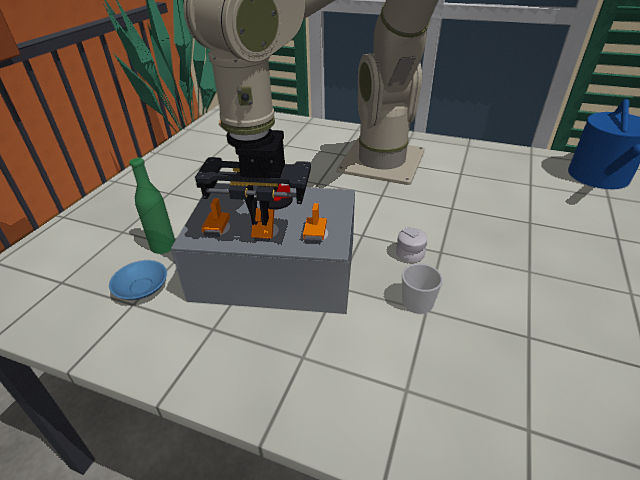

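The cup (234,251), can (252,311), bottle (490,240) and ashtray (464,192) are unmoved in the top view. The lock's white mark is on the green side, the outer caps are shut, and the middle cap is held open. I'll hand in the job.

Run:
```python
from bench import r
print(r.close_job())
```

```text
the job is handed in; nothing more can be done
None
```

The middle bolt is the loose one. I handed the job in at about 18 s with its cap held open for you to tighten. The hand-in reports no verdict, so the checks below are my own.

- **Lock:** I turned it clockwise until it met its stop (0.58 N m on the wrist). The white mark then pointed at the green dot.
- **Taps, in order:** The left bolt held at about 29 N. The middle one sank about 6 mm and then stopped at 27 N. The right one held at about 23 N.
- **Cap:** I pinched the middle fin with 4 N and followed the hinge arc. At each check the tool was pressing slightly down on the cap, so the bolt should not have been pulled up.

My last checks showed the middle cap at about 0.97 rad (55°), held still with the fin 10 mm wide between the fingers. The other two caps were shut, and the bottle, can, ashtray and cap catcher were where they started.

Two measurements were rough, though neither caused trouble. The two camera views disagreed by about 4 mm on the fin positions. The final hinge height is only good to a few millimetres; it fits a sunk bolt better than a raised one.

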